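Swing out the folding hook and hang up the lens hanger

TASK

Push the folding hook on the perforated screen all the way out until it bears on its stop, from behind its upturned lip and without pinching it; then hang the lens hanger on it: pass the slot over the lip, let it down onto the bar, slide it inward until it presses lightly against the flange, and let go. Never load the hook with more than 25 N, and leave the other things on the bench where they are.

Things in the scene. Friction and masses are not known exactly. Their poses are not given: they have to be found in the camera images.
- hook (a joint): Angle of the folding steel hook about its upright hinge, rad: 0 = folded along the screen, 1.571 = fully out on a hard stop (84 to 96 degrees from the screen, as the bracket may sit askew). Stiff hinge: dry friction about 0.3 N m, 3 to 4 N at the lip; stays where it is left. Starts at 0.05 to 0.3. Seen from above it opens clockwise.
- hinge (a point): Point on the hook's hinge axis, level with the top face of its bar (170 mm above the bench); turns with the hook: x points along the bar to its free end, z up. The bar is steel, 10 x 10 mm in section, and ends 92 mm from the axis; its lip stands at x = 90 mm. A barrel 18 mm in diameter surrounds the axis, 2 to 46 mm below the bar's top.
- lip (a point): Centre of the top of the hook's lip (round pin 10 mm in diameter, 18 mm tall above the bar; the screen's top edge is 2 mm below the bar's top face, so closed fingers can come down behind the lip, above the screen, and push). Axes as hinge.
- seat (a point): Point on the bar's top face, 34 mm from the hinge axis, where the middle of the slot's upper edge lies when the hanger bears on the flange. The flange is a steel cross plate on the bar, 4 mm thick along the bar, 32 mm wide, from 18 mm below to 6 mm above the bar's top; its outer face is 4 mm from this point, at x = -4 mm. Axes as hinge.
- hanger: The part to hang: upright aluminium plate 8 mm thick (its x), 34 mm wide (y), top 118 mm above the underside, on a black round lens 48 mm across and 22 mm tall; 0.14 to 0.28 kg. Origin at the centre of the underside, z up. Slot 14 mm wide, 34 to 74 mm above the underside, right through along x; above it a plain grip tab, 74 to 118 mm. Same front and back.
- slot_top (a point): Middle of the upper edge of the hanger's slot, 74 mm above the hanger's underside; this edge rests on the bar. Axes as hanger.
- screen: Perforated aluminium screen standing on the bench to the robot's left, 300 mm long, 168 mm tall, 12 mm thick. Origin on the bench at the middle of its front face; its front looks to its -x, its length is y. Fixed. The hinge axis stands 18 mm in front of this face, the folded bar points to the screen's -y.
- reagent: Amber bottle, 48 mm in diameter, 85 mm tall, origin under its centre. Bystander.
- eyepiece: Black eyepiece, 42 mm in diameter, 64 mm tall, origin under its centre. Bystander.
- slidebox: Grey and white slide box 87 x 34 x 34 mm, long side along its x, origin under its centre. Bystander.
- dish: Shallow glass dish 84 mm across, 14 mm tall, origin under its centre. Bystander.
- beaker: Small glass beaker 60 mm across, 70 mm tall, origin under its centre. Bystander.
- sparelens: Plain black spare lens, 48 mm across, 26 mm tall, without a plate; origin under its centre. Bystander.
- driver: Screwdriver 150 mm long lying on the bench, origin under it. Bystander.

How it is judged (in metres and radians):
On the way, in this order (a step that is already met when the one before it is completed fails the run):
1. the hook is swung fully out to its stop (value of joint hook above 1.53 rad), for 0.2 s.
2. the hanger, lying on the bar, is pressed lightly (over 2 N) against the flange (y of slot_top in the frame of seat between -0.005 and 0.005 m and z of slot_top in the frame of seat between -0.004 and 0.004 m and value of joint hook above 1.5 rad and x of slot_top in the frame of seat between -0.004 and 0.004 m and contact force between hanger and hook_c3 above 2 N), for 0.1 s.
At the end, for the whole second after the job is handed in: The hook is still within 4 degrees of its stop; the hanger hangs at rest and upright (within 7 degrees) on the bar, the upper edge of its slot on the bar's top face (within 4 mm), against the flange (gap under 4 mm), released (y of slot_top in the frame of seat between -0.005 and 0.005 m and z of slot_top in the frame of seat between -0.004 and 0.004 m and value of joint hook above 1.5 rad and x of slot_top in the frame of seat between -0.004 and 0.004 m and angle between hanger's own z axis and vertical below 0.12 rad and linear speed of hanger below 0.02 m/s and contact force between hanger and the fingers below 0.1 N); the robot touches nothing.
It fails at once if the robot bears on the hook (pushing or pinching) with more than 25 N (contact force between any of the arm, the fingers and hook above 25 N).
It fails at once if the hanger bears on the hook or its flange with more than 25 N (contact force between hanger and hook above 25 N).
It fails at once if another thing on the bench is shifted by more than 3 cm (distance of any of reagent, eyepiece, slidebox, dish, beaker, sparelens, driver from where it was at the start of the episode above 0.03 m).
It also fails if it takes over 72 s, if anything falls off the work surface, if the arm or the gripper's body presses on something with over 40 N, if the wrist force passes 120 N, or if a joint passes its speed limit or range.

ROBOT

A 6-joint arm with a two-finger parallel gripper is mounted at the origin on the work surface. World frame = base frame: x ahead of the robot, y to its left, z up, the work surface at z = 0. Lengths are in mm, angles in degrees, forces in N, time in s.
With the tool pointing down it reaches from about 300 to 850 mm from the base axis. Payload 4.2 kg.
Tool frame: the origin (TCP) lies midway between the tips of the shut fingers; the grasp point (between the pads) lies 19 mm behind it (env.hold_point_z is the z of the grasp point in the tool frame, in mm); z points along the fingers, y is the direction in which the jaws open and shut (so a half turn about z gives the same grasp; the last joint's range is limited). The gripper opens to 91 mm and grips with 3 to 60 N. Pads are 32 mm wide; open, the fingers measure 118 mm over their backs; the gripper's body (76 mm by 178 mm) begins 60 mm behind the grasp point.
Start: joints at [-1.146, 18.312, 89.639, -0, 72.044, -1.146], TCP at [575.016, 0, 213.976] pointing down, gripper open.
Joint ranges: [-177.97, 177.97], [-48.28, 115.42], [12.27, 149.76], [-77.06, 257.06], [2.81, 150.46], [-146.56, 146.56]. Speed limits (degrees/s): [147.25, 147.25, 180, 180, 180, 180].

INTERFACE

Orientations are given as [roll, pitch, yaw] about the fixed x, y, z axes, in that order (R = Rz(yaw) Ry(pitch) Rx(roll)).
In Python, from workcell import env, grab_frame, camera_params, spotter gives the robot as it stands. The module is installed in compiled form; this text tells all that it offers.
- The arm moves only by the shell command python3 -m jog 'ROWS' [FORCE]. ROWS is text: rows parted by semicolons, each of 7 numbers parted by spaces: the turn, a rotation vector about the world's x, y, z in units of 5 degrees (1.0 is 5 degrees), then the shift along the world's x, y, z in units of 25 mm (1.0 is 25 mm), then the opening, from 0 (shut) to 1 (fully open). A call has 1 to 5 rows; each row is the pose to reach, as a shift and turn from the pose commanded when the call began; what a row does not reach only later rows make up. A row lasts 1/8 s, in which the tool goes at most 62.5 mm and 10.7 degrees, less where a joint would pass 70% of its speed; a pose out of reach is approached as far as the arm can. A call with a gripper value outside its range is refused whole. The fingers move at their own pace and stop on an object; FORCE is the grip in N (left out, the last holds). Time passes only in rows, so rows that repeat a pose let the fingers close. It gives the time, the measured TCP pose, the force and the opening at its end, in the units of the state.
- env.state(): the state, without advancing time (a new reading comes with each control period).
- grab_frame(name): name is "scene" or "side" or "wrist"; returns the picture (480x640x3 uint8, red, green, blue); there is no depth.
- camera_params(name): a dict with "K" (3x3 intrinsics, pixels), "dist" ([k1, k2, p1, p2, k3] as OpenCV has them; the pictures are not rectified), "rvec" (rotation vector, rad) and "tvec" (3), from world to camera coordinates, as OpenCV has them. Camera axes: x right, y down, z forward; pixel columns grow to the right and rows downward; lengths in mm; the calibration is good to about 2 mm. A picture is of the moment at which its call begins: read the wrist's pose just before it. camera_params takes no time and is no camera call; for the wrist camera it gives the pose at the moment of the call.
- env.job_done(): hands the job in, once; it reports no verdict.
Trained networks look in the newest picture that a camera, given by its name, has taken for a name from the list of things; names that differ only in an ending like _2 or _b are one class to them, and where a whole thing is asked for, a point or a joint stands for the part that bears it (a point fixed in the world has none). Each returns a list of dicts, best first, with "conf" (0 to 1); they miss things now and then, are a little off and sometimes report something else, mostly with a low value. They report only what shows in the picture. A call takes as long as a camera call.
- spotter.look_for(query, camera): "box" ([left, top, width, height] in pixels, round what is visible of it).
- spotter.trace(query, camera): "region" (480x640 bool, what is visible of it) and "box" ([left, top, width, height] in pixels, round what is visible of it).
The state is a dict: "time_s": time; "qpos": joint angles; "qvel": joint speeds; "effort": joint torques, N m; "ee_pos": TCP position; "ee_rot": TCP orientation; "force": force on the tool from outside, world axes, zero at the start; "torque": the same for the moment, N m; "gripper_width": finger opening in mm.
Only numpy, scipy, OpenCV 4.12 (cv2) and the standard library are available. Lean on these libraries where they do the work, as an engineer would, in place of code of your own. Each camera call takes 0.05 s, during which the arm holds its last target. There are 200 camera calls.

## Working session

There is one attempt and no reset: what is moved stays moved. The work goes in short steps, Python scripts to look and compute and a shell command to move; the robot and the scene stay as the last step left them, time stands still between calls to the robot, and variables do not carry over. Pictures are saved under pics/ and viewed, about 8 in all and at most 12, crops included, and the job is handed in when it is done.

```bash
mkdir -p pics
cat > h.py <<'E'
import numpy as np, cv2
from workcell import env, grab_frame, camera_params, spotter
def ray(cam,px,p=None):
    p=p or camera_params(cam)
    K=np.array(p["K"]);R=cv2.Rodrigues(np.array(p["rvec"],float))[0];t=np.array(p["tvec"],float).reshape(3)
    u=cv2.undistortPoints(np.array([[px]],float),K,np.array(p["dist"],float))[0,0]
    return -R.T@t, R.T@np.array([u[0],u[1],1])
def atz(cam,px,z,p=None):
    c,d=ray(cam,px,p); return (c+d*(z-c[2])/d[2]).round(1)
def proj(cam,pts,p=None):
    p=p or camera_params(cam)
    return cv2.projectPoints(np.array(pts,float).reshape(-1,1,3),np.array(p["rvec"],float),np.array(p["tvec"],float),np.array(p["K"],float),np.array(p["dist"],float))[0].reshape(-1,2).round(1)
def tri(obs):
    A=np.zeros((3,3));b=np.zeros(3)
    for c,d in obs:
        d=d/np.linalg.norm(d);M=np.eye(3)-np.outer(d,d);A+=M;b+=M@c
    return np.linalg.solve(A,b).round(1)
def save(n,im): cv2.imwrite("pics/"+n,im[:,:,::-1])
E
python3 - <<'E'
from h import *
for c in("scene","side"):
    im=grab_frame(c);save(c+"0.png",im)
    o,d=ray(c,(320,240));print(c,o.round(),(d/np.linalg.norm(d)).round(2))
    for q in("hook","hanger","screen","sparelens"):
        print(q,[(r["box"],round(r["conf"],2)) for r in spotter.look_for(q,c)][:2])
E
```

```text
scene [1146.  649.  825.] [-0.59 -0.53 -0.6 ]
hook [([366.2, 270.4, 31.9, 36.2], 0.56)]
hanger []
screen [([340.8, 245.5, 86.2, 171.6], 0.61)]
sparelens [([166.3, 263.0, 16.9, 20.8], 0.81)]
side [ -58. -520.  633.] [ 0.6   0.59 -0.54]
hook [([250.3, 172.1, 31.9, 35.8], 0.72)]
hanger [([394.3, 335.7, 29.1, 62.4], 0.93), ([455.8, 298.8, 27.8, 26.6], 0.63)]
screen [([462.3, 335.0, 25.3, 36.0], 0.57), ([207.2, 164.0, 99.7, 106.0], 0.56)]
sparelens [([454.0, 299.3, 29.4, 25.0], 0.58)]
```

View pics/scene0.png

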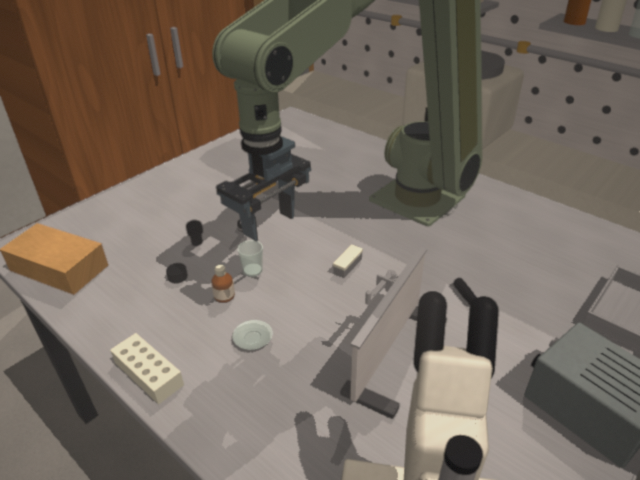

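View pics/side0.png

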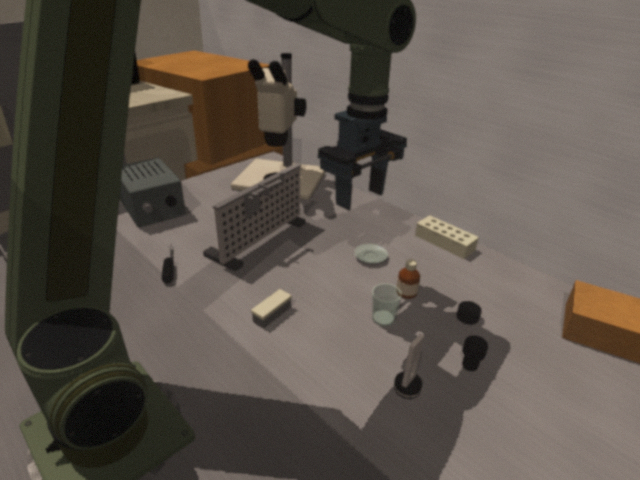

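The scene view shows the screen (350–425, 250–395) with the hook at about (380, 285), and the gripper hides the hanger. The side view shows the hanger standing with its lens at (408, 384), and the screen at (217–300, 168–265) with the hook near (265, 190).

Run:
```python
from h import *
print("hanger lens ctr",atz("side",(408,381),22),"tab top",atz("side",(417,338),118))
print("screen top side",atz("side",(217,207),168),atz("side",(300,168),168))
print("screen top scene",atz("scene",(427,253),168),atz("scene",(352,355),168))
print("hook side",atz("side",(266,188),170),"scene",atz("scene",(382,287),170))
for n,px in dict(bott=(223,298),beak=(250,272),dish=(252,340),eye=(195,241),spare=(177,278),box=(347,265)).items(): print(n,atz("scene",px,5))
a=grab_frame("side")[140:280,190:340];b=grab_frame("scene")[230:420,320:450]
cv2.imwrite("pics/c1.png",np.hstack([cv2.resize(a,(400,373),interpolation=3),np.pad(cv2.resize(b,(255,373),interpolation=3),((0,0),(0,0),(0,0)))])[:,:,::-1])
```

```text
hanger lens ctr [ 418.1 -269.    22. ] tab top [ 424.5 -266.1  118. ]
screen top side [383.1 236.2 168. ] [657.9 273.3 168. ]
screen top scene [393.3 260.1 168. ] [696.  310.1 168. ]
hook side [517.5 235.9 170. ] scene [535.  252.2 170. ]
bott [643.9 -99.6   5. ]
beak [ 542.2 -119.8    5. ]
dish [687.7  43.6   5. ]
eye [ 550.8 -320.4    5. ]
spare [ 670.4 -236.5    5. ]
box [371.6  40.7   5. ]
```

View pics/c1.png

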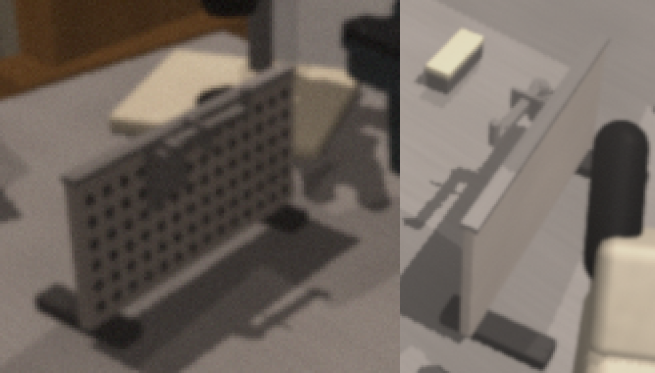

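```bash
python3 -m jog '0 0 0 -0.4 2 1.6 0; 0 0 0 -0.8 4 3.2 0; 0 0 0 -1.2 5.6 4.8 0; 0 0 0 -1.2 5.6 4.8 0; 0 0 0 -1.2 5.6 4.8 0'
python3 - <<'E'
from h import *
s=env.state();print(s["ee_pos"],s["ee_rot"],env.hold_point_z)
im=grab_frame("wrist");save("w1.png",im);c,d=ray("wrist",(320,240));print(c,d)
for q in("hook","lip","screen"):
    print(q,[(r["box"],round(r["conf"],2)) for r in spotter.look_for(q,"wrist")][:2])
E
```

```text
time_s: 1.23
ee_pos: [544.7, 139.6, 333.1]
ee_rot: [-179.9, 0.1, 90.0]
force: [-0.4, -0.0, 0.3]
gripper_width: 44.1
[544.68546694 139.57372192 333.13031209] [-1.79938372e+02  5.81672784e-02  9.00204708e+01] -18.8
[545.08847909 213.46040636 505.09820866] [-0.0159472  -0.27636521 -0.96106493]
hook [([237.9, 59.0, 141.4, 44.0], 0.74)]
lip [([240.8, 57.3, 138.3, 49.2], 0.86), ([375.1, 366.6, 17.0, 33.0], 0.39)]
screen [([109.6, 0.0, 398.9, 125.7], 0.67)]
```

View pics/w1.png

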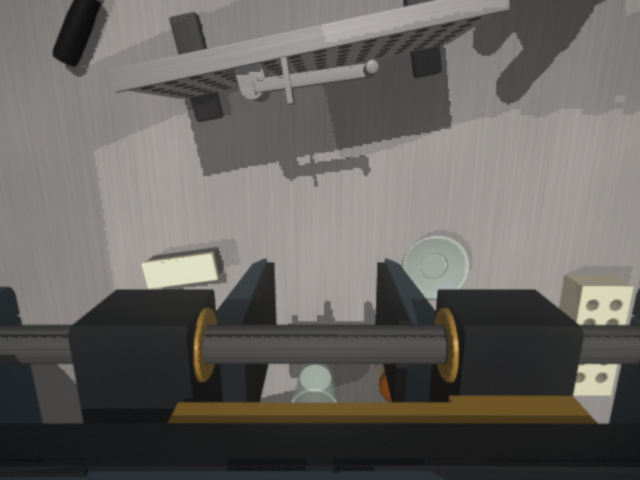

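The wrist view shows the hook from above: lip top at about (372, 66), barrel near (255, 84), flange at (289, 80), and the screen's top front edge running from (117, 92) to (508, 9).

Run:
```python
from h import *
p=camera_params("wrist")
L=atz("wrist",(372,65),188,p);F=[atz("wrist",q,176,p) for q in((286,58),(291,103))]
A,B=[atz("wrist",q,168,p) for q in((117,92),(508,9))]
print("lip",L,"flange ends",F,"screen front",A,B,np.hypot(*(B-A)[:2]))
u=(B-A)[:2]/np.hypot(*(B-A)[:2]);n=np.array([u[1],-u[0]]) # n: front (-y)
print("screen ang",np.degrees(np.arctan2(u[1],u[0])),"lip dist from face",(L-A)[:2]@n)
d=(L-A)[:2]@n
th=np.arcsin((d-18)/90); print("theta",th)
a=np.arctan2(u[1],u[0])-th
H=L[:2]-90*np.array([np.cos(a),np.sin(a)]);print("hinge",H,"bar ang",np.degrees(a),"proj",proj("wrist",[[*H,170]]), "hinge from px",atz("wrist",(255,84),160,p))
print("flange ctr dist",np.hypot(*((F[0]+F[1])[:2]/2-H)))
c=H+90*np.array([np.cos(a-0),np.sin(a)])
im=grab_frame("wrist")[20:130,200:420];save("w1c.png",cv2.resize(im,(800,400),interpolation=3))
```

```text
lip [577.5 250.8 188. ] flange ends [array([515.7, 257.2, 176. ]), array([518.6, 225.8, 176. ])] screen front [385.  234.3 168. ] [677.2 290.8 168. ] 297.61231493337107
screen ang 10.943697553359845 lip dist from face 20.345092243093408
theta 0.026059529879204252
hinge [488.72152069 236.02225958] bar ang 9.450596475186376 proj [[252.   89.3]] hinge from px [489.6 240.6 160. ]
flange ctr dist 28.951408874477035
```

View pics/w1c.png

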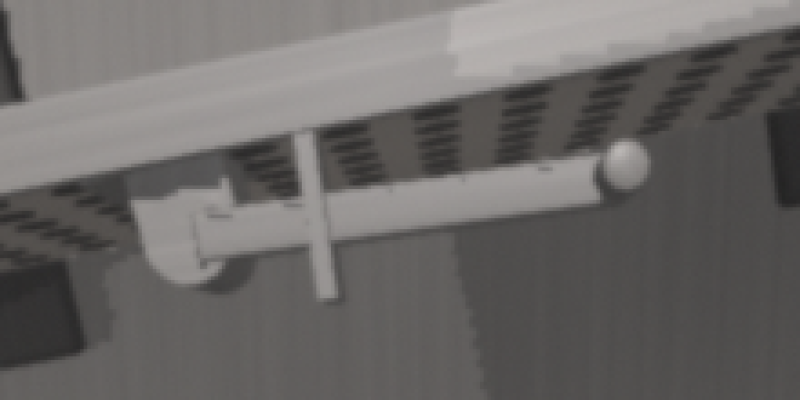

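Run:
```python
from h import *
print("scope head",tri([ray("scene",(455,380)),ray("side",(277,100))]),"eyepiece tips",tri([ray("scene",(432,300)),ray("side",(256,70))]),tri([ray("scene",(482,305)),ray("side",(272,70))]))
print("objective bottom",[atz("side",(275,140),z) for z in(100,150)],"base",[atz("side",q,10) for q in((235,185),(255,160),(325,170),(310,205))])
```

```text
scope head [742.2 487.5 289.3] eyepiece tips [682.8 445.4 373.6] [711.2 480.1 383.9]
objective bottom [array([856.8, 620.6, 100. ]), array([771. , 513.6, 150. ])] base [array([656.3, 579.1,  10. ]), array([827.8, 701.1,  10. ]), array([954.4, 474. ,  10. ]), array([742.7, 323. ,  10. ])]
```

```bash
python3 -m jog '0 0 0 0.4 2 0 0; 0 0 0 0.8 4 0 0; 0 0 0 1.2 5.6 0 0; 0 0 0 1.2 5.6 -2 0; 0 0 0 1.2 5.6 -4 0'; python3 -m jog '0 0 0 0 0 -1 0; 0 0 0 0 0 -1.8 0;0 0 0 0 0 -2.2 0;0 0 0 0 0 -2.3 0; 0 0 0 0 0 -2.3 0'
python3 - <<'E'
from h import *
im=grab_frame("wrist");save("w2.png",im)
E
```

```text
time_s: 2.1
ee_pos: [575.4, 280.1, 232.2]
ee_rot: [180.0, 0.0, 90.0]
force: [0.4, -0.9, -0.6]
gripper_width: 0.5
time_s: 2.72
ee_pos: [575.4, 280.0, 177.1]
ee_rot: [179.9, -0.0, 90.0]
force: [-0.7, 0.5, -0.6]
gripper_width: 0.5
```

View pics/w2.png

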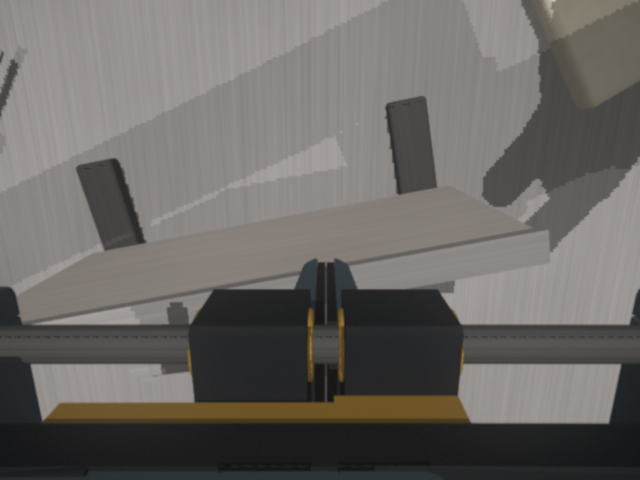

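```bash
python3 -m jog '0 0 0 0.04 -0.4 -0.08 0; 0 0 0 0.12 -0.72 -0.08 0; 0 0 -1 0.18 -1.04 -0.08 0; 0 0 -2 0.22 -1.36 -0.08 0; 0 0 -3 0.22 -1.68 -0.08 0'
```

```text
time_s: 3.4
ee_pos: [580.8, 238.3, 175.2]
ee_rot: [180.0, -0.1, 74.8]
force: [-1.2, 2.9, 2.0]
gripper_width: 0.4
```

```bash
python3 -m jog '0 0 -1 -0.03 -0.32 0 0; 0 0 -2 -0.08 -0.64 0 0; 0 0 -3 -0.16 -0.95 0 0; 0 0 -4 -0.26 -1.26 0 0; 0 0 -5 -0.4 -1.55 0 0'; python3 -m jog '0 0 -1 -0.16 -0.28 0 0; 0 0 -2 -0.34 -0.54 0 0; 0 0 -3 -0.54 -0.8 0 0; 0 0 -4 -0.77 -1.02 0 0; 0 0 -5 -1 -1.24 0 0'
python3 - <<'E'
from h import *
for c in("scene","side"): im=grab_frame(c);save(c+"1.png",im)
a=cv2.resize(cv2.imread("pics/side1.png")[100:260,200:360],(400,400),interpolation=3);b=cv2.resize(cv2.imread("pics/scene1.png")[220:380,280:440],(400,400),interpolation=3)
cv2.imwrite("pics/c2.png",np.hstack([a,b]))
E
```

```text
time_s: 4.03
ee_pos: [571.7, 199.3, 175.3]
ee_rot: [179.9, -0.2, 49.8]
force: [2.7, 2.6, 1.2]
gripper_width: 0.6
time_s: 4.65
ee_pos: [547.2, 167.8, 175.3]
ee_rot: [179.9, -0.3, 24.8]
force: [2.6, 2.5, 1.0]
gripper_width: 0.8
```

View pics/c2.png

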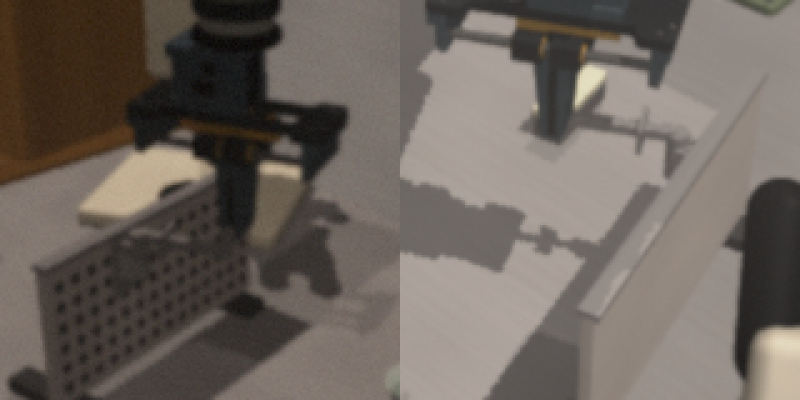

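```bash
python3 -m jog '0 0 -0.8 -0.2 -0.15 0 0; 0 0 -1.4 -0.36 -0.26 0 0; 0 0 -1.8 -0.46 -0.31 0 0;0 0 -1.8 -0.46 -0.31 0 0'
```

```text
time_s: 5.25
ee_pos: [534.9, 159.7, 175.0]
ee_rot: [179.9, -0.1, 16.1]
force: [4.2, -2.6, 2.7]
gripper_width: 0.5
```

```bash
python3 -m jog '0 0 -0.2 -0.06 -0.03 0 0; 0 0 -0.4 -0.12 -0.06 0 0'; python3 -m jog '0 0 -0.2 -0.06 -0.03 0 0; 0 0 -0.4 -0.12 -0.06 0 0'
```

```text
time_s: 5.5
ee_pos: [532.0, 158.2, 174.9]
ee_rot: [179.9, -0.1, 14.0]
force: [4.7, -2.3, 3.5]
gripper_width: 0.2
time_s: 5.75
ee_pos: [531.7, 157.5, 175.2]
ee_rot: [179.9, -0.5, 12.0]
force: [12.4, -2.1, -0.8]
gripper_width: 0.5
```

```bash
python3 -m jog '0 0 0 -0.03 0 0 0; 0 0 0 -0.03 0 0 0; 0 0 0 -0.03 0 0 0'; python3 -m jog '0 0 0 0.2 0 0 0; 0 0 0 0.8 0.2 0.6 0; 0 0 0 1 0.3 2 0; 0 0 0 1 0.3 4 0;0 0 0 1 0.3 5 0'
python3 - <<'E'
from h import *
print(env.state()["ee_pos"])
im=grab_frame("wrist");save("w3.png",im)
print([(r["box"],round(r["conf"],2)) for r in spotter.look_for("hook","wrist")][:2])
im=grab_frame("scene");save("scene2.png",im);print([(r["box"],round(r["conf"],2)) for r in spotter.look_for("hanger","scene")][:2])
E
```

```text
time_s: 6.12
ee_pos: [531.7, 157.5, 175.3]
ee_rot: [179.9, -0.6, 12.1]
force: [11.6, -1.3, -0.8]
gripper_width: 0.8
time_s: 6.75
ee_pos: [551.4, 165.4, 301.3]
ee_rot: [-179.9, 0.1, 12.0]
force: [-0.3, 0.5, 0.3]
gripper_width: 0.5
[551.38620264 165.41921089 301.30772053]
[]
[([236.9, 189.9, 18.0, 42.1], 0.69), ([210.5, 267.9, 25.1, 32.4], 0.48)]
```

```bash
python3 -m jog '0 0 0 -2 0 0.6 0; 0 0 0 -4 0 1.2 0; 0 0 0 -6 0.2 1.2 0; 0 0 0 -6.4 0.2 1.2 0;0 0 0 -6.4 0.2 1.2 0'
python3 - <<'E'
from h import *
print(env.state()["ee_pos"])
im=grab_frame("wrist");p=camera_params("wrist");save("w3.png",im);np.save("p3.npy",p,allow_pickle=True)
r=spotter.look_for("hook","wrist");print([(x["box"],round(x["conf"],2)) for x in r][:2])
print(proj("wrist",[[488.5,241,170],[511,153,188]],p))
cv2.imwrite("pics/w3z.png",cv2.resize(im[:260,130:490],(800,578),interpolation=3)[:,:,::-1])
E
```

```text
time_s: 7.58
ee_pos: [391.7, 169.9, 328.4]
ee_rot: [180.0, 0.1, 12.0]
force: [0.6, -0.1, 0.3]
gripper_width: 0.6
[391.65548684 169.86938763 328.36279639]
[([249.0, 46.5, 144.4, 48.2], 0.9)]
[[257.7  72.8]
 [383.4  64.3]]
```

View pics/w3z.png

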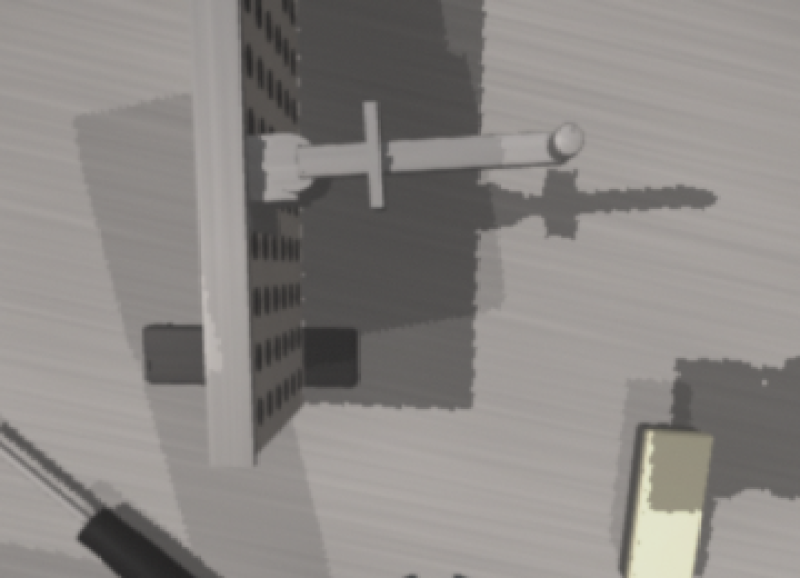

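The hook is now out. In the full image the lip top is at about (386.5, 62), the flange top's ends are at (297, 46) and (299.7, 93), and the bar lies along the line to (191+…, 157).

```bash
python3 - <<'E'
from h import *
p=np.load("p3.npy",allow_pickle=True).item()
f=lambda x,y,z:atz("wrist",(130+x/2.2222,y/2.2222),z,p)
L=f(570,138,188);F1=f(371,102,176);F2=f(377,207,176);b1=f(392,154,170);b2=f(545,148,170)
S1=f(240,0,168);S2=f(252,465,168)
print(L,F1,F2,b1,b2,S1,S2)
fm=(F1+F2)[:2]/2
for n,v in(("flange->lip",L[:2]-fm),("bar",(b2-b1)[:2]),("flange perp",np.array([(F2-F1)[1],-(F2-F1)[0]])),("screen",(S1-S2)[:2])): print(n,np.degrees(np.arctan2(v[1],v[0])),np.hypot(*v))
E
python3 -m jog '0 0 0 0.6 -2.3 1 0.4; 0 0 0 0.6 -4.6 2 0.4; 0 0 0 0.6 -6.9 2 0.4; 0 0 0 0.4 -9.2 2 0.4; 0 0 0 0 -11.5 2 0.4'
python3 -m jog '0 0 0 -0.5 -2.3 0 0.4; 0 0 0 -1 -4.6 0 0.4; 0 0 0 -1.6 -6 0 0.4; 0 0 0 -2 -6.4 0 0.4; 0 0 0 -2 -6.4 0 0.4'
```

```text
[512.8 151.3 188. ] [511.8 215.4 176. ] [480.7 207.4 176. ] [498.4 206.1 170. ] [510.8 156.7 170. ] [533.8 263.1 168. ] [383.8 235.5 168. ]
flange->lip -74.60380861100646 62.337087676599054
bar -75.90918913951148 50.932504356255656
flange perp 104.42571029074848 32.11245864146813
screen 10.425808525884799 152.51806450384814
time_s: 8.3
ee_pos: [393.0, -120.3, 378.7]
ee_rot: [-180.0, 0.0, 12.0]
force: [0.7, -0.7, -0.2]
gripper_width: 36.5
time_s: 8.93
ee_pos: [342.2, -277.9, 378.9]
ee_rot: [-179.9, 0.0, 11.9]
force: [0.7, 1.1, -0.1]
gripper_width: 36.8
```

Run:
```python
from h import *
im=grab_frame("wrist");p=camera_params("wrist");save("w4.png",im);np.save("p4.npy",p,allow_pickle=True)
r=spotter.look_for("hanger","wrist");print([(x["box"],round(x["conf"],2)) for x in r][:2])
print(proj("wrist",[[420,-267,118]],p))
```

```text
[([311.0, 98.1, 40.1, 38.3], 0.8)]
[[331.  117.5]]
```

View pics/w4.png

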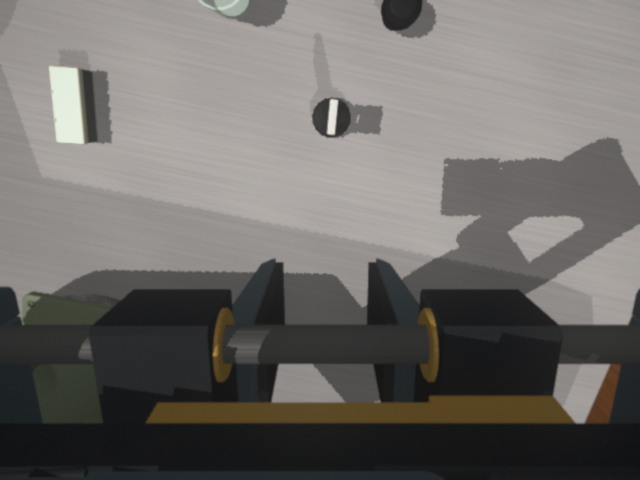

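The plate's top edge shows end-on as a white bar from (335, 101) to (331, 133).

Run:
```python
from h import *
p=np.load("p4.npy",allow_pickle=True).item()
im=cv2.imread("pics/w4.png",0)
m=np.zeros_like(im);m[92:142,312:352]=im[92:142,312:352]>190
n,lab,st,_=cv2.connectedComponentsWithStats(m);k=1+st[1:,4].argmax()
ys,xs=np.where(lab==k);r=cv2.minAreaRect(np.c_[xs,ys].astype(np.float32));print(r,len(xs))
bx=cv2.boxPoints(r);w=np.array([atz("wrist",q,118,p)[:2] for q in bx]);print(w,w.mean(0))
e=[(w[i+1]-w[i]) for i in(0,1)];print([(np.hypot(*v).round(1),np.degrees(np.arctan2(v[1],v[0])).round(1)) for v in e])
r=spotter.trace("hanger","wrist")[0]["region"];ys,xs=np.where(r);print("lens c",atz("wrist",((xs.min()+xs.max())/2,(ys.min()+ys.max())/2),22,p))
```

```text
((332.0, 116.50000762939453), (7.015873432159424, 33.60982894897461), 5.44033145904541) 238
[[ 404.6 -266.1]
 [ 436.6 -262.5]
 [ 437.4 -269.4]
 [ 405.4 -273.1]] [ 421.    -267.775]
[(np.float64(32.2), np.float64(6.4)), (np.float64(6.9), np.float64(-83.4))]
lens c [ 421.6 -267.9   22. ]
```

```bash
python3 -m jog '0 0 -0.5 1.6 0.2 0 0.4; 0 0 -1.1 3.16 0.4 -1 0.4; 0 0 -1.1 3.16 0.4 -3.4 0.4; 0 0 -1.1 3.16 0.4 -5.8 0.4; 0 0 -1.1 3.16 0.4 -8 0.4'; python3 -m jog '0 0 0 0 0 -0.5 0.4; 0 0 0 0 0 -0.5 0.4'
```

```text
time_s: 9.7
ee_pos: [421.8, -265.9, 177.8]
ee_rot: [180.0, -0.0, 6.6]
force: [0.3, -0.2, 0.1]
gripper_width: 36.5
time_s: 9.95
ee_pos: [422.2, -267.2, 167.8]
ee_rot: [180.0, -0.0, 6.6]
force: [0.4, -0.1, 1.4]
gripper_width: 36.9
```

```bash
python3 -m jog '0 0 0 -0.04 -0.02 -1.4 0.4; 0 0 0 -0.04 -0.02 -2.6 0.4; 0 0 0 -0.04 -0.02 -3.2 0.4; 0 0 0 -0.04 -0.02 -3.3 0.4;0 0 0 -0.04 -0.02 -3.3 0.4'; python3 -m jog '0 0 0 0 0 0 0; 0 0 0 0 0 0 0; 0 0 0 0 0 0 0; 0 0 0 0 0 0 0; 0 0 0 0 0 0 0' 30;  python3 -m jog '0 0 0 0 0 0.4 0; 0 0 0 0 0 1 0; 0 0 0 0 0 2.5 0; 0 0 0 0 0 4.5 0; 0 0 0 0 0 6 0'
```

```text
time_s: 10.58
ee_pos: [421.3, -268.6, 85.8]
ee_rot: [179.9, -0.1, 6.5]
force: [0.3, 0.9, 0.4]
gripper_width: 36.3
time_s: 11.2
ee_pos: [420.4, -268.1, 84.7]
ee_rot: [180.0, -0.0, 6.5]
force: [0.5, 0.9, 3.3]
gripper_width: 7.6
time_s: 11.82
ee_pos: [420.6, -268.2, 237.5]
ee_rot: [179.9, -0.1, 6.5]
force: [0.1, 0.4, -2.2]
gripper_width: 8.2
```

```bash
python3 -m jog '0 0 0.2 0.3 1 0 0; 0 0 0.6 0.8 3 0 0; 0 0 1 1.4 5 0 0; 0 0 1.4 2 7 0 0; 0 0 1.64 2.6 9 0 0'; python3 -m jog '0 0 0 0.5 2 -0.3 0; 0 0 0 1 3.8 -0.7 0; 0 0 0 1.5 5.3 -1.2 0; 0 0 0 1.6 5.8 -1.32 0; 0 0 0 1.6 5.84 -1.32 0'
python3 - <<'E'
from h import *
H=np.array([490,238.3]);a=np.radians(-75.3);u=np.array([np.cos(a),np.sin(a)]);v=np.array([-u[1],u[0]])
s=env.state();d=np.array(s["ee_pos"][:2])-H;print(s["ee_pos"],s["ee_rot"],"along",d@u,"lat",d@v)
ims=[]
for c,b in(("scene",(200,360,260,440)),("side",(130,290,200,380))):
    im=grab_frame(c);save(c+"3.png",im);ims.append(cv2.resize(im[b[0]:b[1],b[2]:b[3]],(400,356),interpolation=3))
save("c3.png",np.hstack(ims))
E
```

```text
time_s: 12.45
ee_pos: [485.5, -41.4, 235.5]
ee_rot: [180.0, -0.1, 14.7]
force: [1.5, -0.9, -2.1]
gripper_width: 8.2
time_s: 13.08
ee_pos: [525.1, 103.2, 201.7]
ee_rot: [180.0, 0.0, 14.8]
force: [0.5, -0.4, -1.2]
gripper_width: 8.2
[525.07111745 103.16659149 201.74001335] [1.79964508e+02 2.65471554e-02 1.47727110e+01] along 139.60976305554982 lat -0.36801502701966626
```

View pics/c3.png

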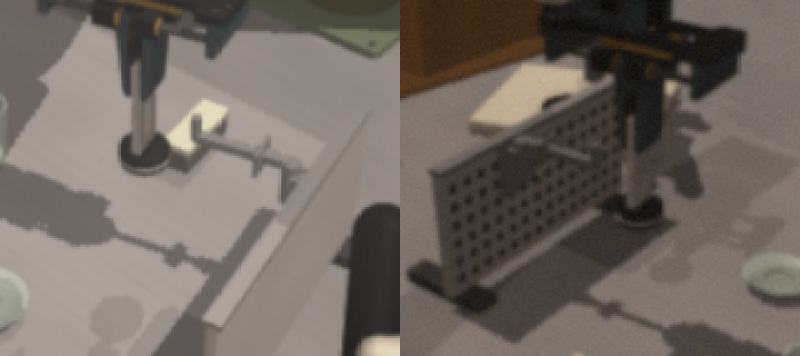

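```bash
python3 -m jog '0 0 0 -0.1 0.4 0.12 0; 0 0 0 -0.22 0.9 0.12 0; 0 0 0 -0.32 1.25 0.12 0; 0 0 0 -0.38 1.48 0.12 0; 0 0 0 -0.38 1.48 0.12 0'; python3 -m jog '0 0 0 -0.03 0.13 0 0; 0 0 0 -0.07 0.27 0 0;0 0 0 -0.07 0.27 0 0'
```

```text
time_s: 13.8
ee_pos: [515.6, 140.5, 204.4]
ee_rot: [180.0, 0.0, 14.8]
force: [-1.6, 0.3, -1.5]
gripper_width: 7.7
time_s: 14.18
ee_pos: [514.0, 146.9, 204.4]
ee_rot: [180.0, 0.0, 14.7]
force: [0.1, 0.6, -2.3]
gripper_width: 7.8
```

```bash
python3 -m jog '0 0 0 -0.06 0.24 0 0; 0 0 0 -0.12 0.48 0 0; 0 0 0 -0.19 0.72 0 0; 0 0 0 -0.25 0.96 0 0; 0 0 0 -0.25 0.96 0 0'; python3 -m jog '0 0 0 -0.07 0.26 0 0; 0 0 0 -0.14 0.52 0 0; 0 0 0 -0.2 0.76 0 0; 0 0 0 -0.2 0.76 0 0';python3 - <<'E'
from h import *
H=np.array([490,238.3]);a=np.radians(-75.3);u=np.array([np.cos(a),np.sin(a)]);v=np.array([-u[1],u[0]])
s=env.state();d=np.array(s["ee_pos"][:2])-H;print("along",d@u,"lat",d@v)
ims=[]
for c,b in(("scene",(220,340,300,420)),("side",(150,270,200,320))):
    im=grab_frame(c);ims.append(cv2.resize(im[b[0]:b[1],b[2]:b[3]],(400,400),interpolation=3))
save("c4.png",np.hstack(ims))
E
```

```text
time_s: 14.8
ee_pos: [507.6, 171.2, 204.5]
ee_rot: [180.0, -0.0, 14.7]
force: [-0.0, 0.6, -2.5]
gripper_width: 7.7
time_s: 15.3
ee_pos: [502.6, 190.2, 204.5]
ee_rot: [180.0, 0.0, 14.7]
force: [-1.0, -0.5, -2.3]
gripper_width: 7.9
along 49.69986916522602 lat 0.0370188372644531
```

View pics/c4.png

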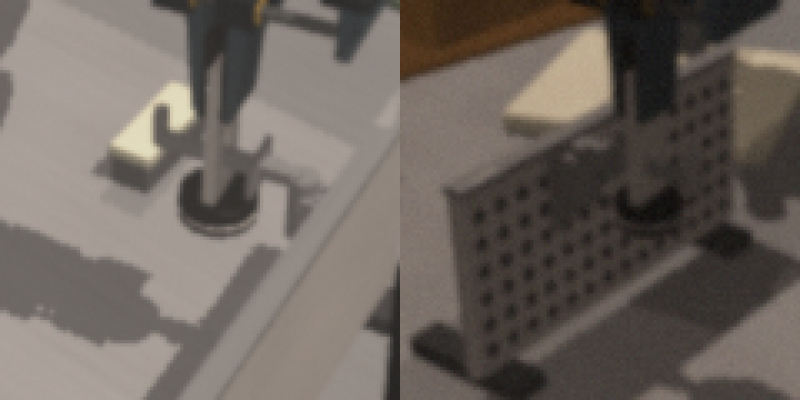

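The plate is over the bar, between the lip and the flange. Next I lower it carefully.

```bash
python3 -m jog '0 0 0 0 0 -0.3 0; 0 0 0 0 0 -0.6 0; 0 0 0 0 0 -0.84 0; 0 0 0 0 0 -0.84 0';  python3 -m jog '0 0 0 0 0 -0.04 0; 0 0 0 0 0 -0.08 0'
```

```text
time_s: 15.9
ee_pos: [502.3, 189.5, 182.6]
ee_rot: [180.0, 0.1, 14.7]
force: [-0.5, -0.2, -1.4]
gripper_width: 8.0
time_s: 16.15
ee_pos: [503.0, 189.8, 181.7]
ee_rot: [180.0, -0.0, 14.7]
force: [0.1, 0.3, -1.9]
gripper_width: 8.3
```

```bash
python3 -m jog '0 0 0 0 0 -0.03 0; 0 0 0 0 0 -0.06 0;0 0 0 0 0 -0.06 0'
```

```text
time_s: 16.52
ee_pos: [502.9, 189.8, 180.6]
ee_rot: [180.0, -0.0, 14.7]
force: [-0.7, -0.3, 3.4]
gripper_width: 8.0
```

```bash
python3 -m jog '0 0 0 0 0 -0.03 0; 0 0 0 0 0 -0.06 0;0 0 0 0 0 -0.06 0'
```

```text
time_s: 16.9
ee_pos: [502.9, 189.8, 180.5]
ee_rot: [-180.0, -0.1, 14.7]
force: [-3.7, -1.2, 10.7]
gripper_width: 7.9
```

```bash
python3 -m jog '0 0 0 0 0 0.06 0; 0 0 0 -0.05 0.19 0.06 0; 0 0 0 -0.1 0.38 0.06 0; 0 0 0 -0.13 0.5 0.06 0; 0 0 0 -0.13 0.5 0.06 0'; python3 -m jog '0 0 0 -0.01 0.04 0 0; 0 0 0 -0.02 0.07 0 0; 0 0 0 -0.02 0.07 0 0'
```

```text
time_s: 17.52
ee_pos: [500.2, 201.3, 180.6]
ee_rot: [179.8, -0.1, 14.8]
force: [-0.1, -5.6, 6.9]
gripper_width: 8.0
time_s: 17.9
ee_pos: [499.8, 202.7, 180.6]
ee_rot: [179.8, -0.1, 14.7]
force: [0.3, -6.2, 6.0]
gripper_width: 7.6
```

```bash
python3 -m jog '0 0 0 0 0 0.03 0; 0 0 0 -0.01 0.04 0.03 0; 0 0 0 -0.01 0.04 0.03 0'; python3 -m jog '0 0 0 -0.01 0.04 0 0; 0 0 0 -0.02 0.07 0 0; 0 0 0 -0.02 0.07 0 0'
```

```text
time_s: 18.27
ee_pos: [499.1, 205.1, 180.7]
ee_rot: [180.0, -0.0, 14.7]
force: [0.9, -2.8, 1.3]
gripper_width: 7.7
time_s: 18.65
ee_pos: [498.3, 206.9, 180.7]
ee_rot: [-180.0, -0.0, 14.7]
force: [0.9, -1.9, 2.0]
gripper_width: 7.7
```

```bash
python3 -m jog '0 0 0 -0.01 0.04 0 0; 0 0 0 -0.02 0.06 0 0; 0 0 0 -0.02 0.06 0 0'
```

```text
time_s: 19.02
ee_pos: [498.3, 207.0, 180.7]
ee_rot: [179.8, -0.0, 14.7]
force: [2.3, -6.4, 1.6]
gripper_width: 7.9
```

```bash
python3 -m jog '0 0 0 -0.01 0.03 0 0; 0 0 0 -0.01 0.03 0 0; 0 0 0 -0.01 0.03 0 0'
python3 - <<'E'
from h import *
ims=[]
for c,b in(("scene",(220,340,300,420)),("side",(150,270,200,320))):
    im=grab_frame(c);ims.append(cv2.resize(im[b[0]:b[1],b[2]:b[3]],(400,400),interpolation=3))
save("c5.png",np.hstack(ims))
E
```

```text
time_s: 19.4
ee_pos: [498.2, 207.1, 180.7]
ee_rot: [179.7, -0.0, 14.8]
force: [4.2, -7.6, 1.1]
gripper_width: 8.2
```

View pics/c5.png

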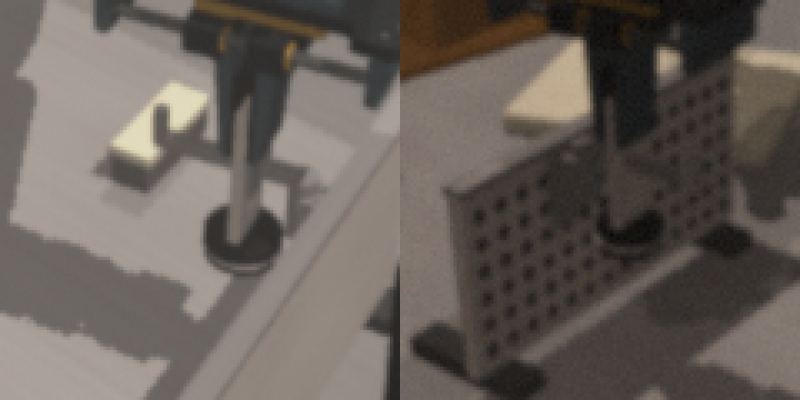

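```bash
python3 -m jog '0 0 0 0.01 -0.04 0 0; 0 0 0 0.01 -0.04 0 0' 6; python3 -m jog '0 0 0 0 0 0 0.15; 0 0 0 0 0 0 0.3; 0 0 0 0 0 0 0.3; 0 0 0 0 0 0 0.3; 0 0 0 0 0 0 0.3'
```

```text
time_s: 19.75
ee_pos: [498.2, 207.1, 180.7]
ee_rot: [179.9, -0.0, 14.7]
force: [1.9, -4.5, 1.9]
gripper_width: 7.9
time_s: 20.38
ee_pos: [497.7, 208.1, 180.7]
ee_rot: [-180.0, 0.0, 14.7]
force: [0.1, 0.4, 0.2]
gripper_width: 27.4
```

```bash
python3 -m jog '0 0 0 0 0 0.5 0.3; 0 0 0 0 0 1.5 0.3; 0 0 0 0 0 3 0.3; 0 0 0 0 0 5 0.3; 0 0 0 -1.5 -0.5 6.5 0.3'; python3 -m jog '0 0 0 -1.5 -0.6 0 0.3; 0 0 0 -2.6 -1 0 0.3; 0 0 0 -2.6 -1 0 0.3; 0 0 0 -2.6 -1 0 0.3'
python3 - <<'E'
from h import *
im=grab_frame("wrist");p=camera_params("wrist");save("w5.png",im);np.save("p5.npy",p,allow_pickle=True)
for q in("hook","hanger"): print(q,[(np.round(x["box"]),round(x["conf"],2)) for x in spotter.look_for(q,"wrist")][:2])
H=np.array([490,238.3]);a=np.radians(-75.3);u=np.array([np.cos(a),np.sin(a)]);v=np.array([-u[1],u[0]])
g=cv2.imread("pics/w5.png",0)
P=lambda x,y,z:[*(H+x*u+y*v),z]
c=proj("wrist",[P(34,0,214)],p)[0];print("expected tab centre",c)
x0,y0=int(c[0])-30,int(c[1])-40;w=g[max(y0,0):y0+80,x0:x0+60]
m=((w>np.percentile(w,85))*255).astype(np.uint8);n,lab,st,ce=cv2.connectedComponentsWithStats(m)
for k in range(1,n):
    if st[k,4]>60:
        ys,xs=np.where(lab==k);r=cv2.minAreaRect(np.c_[xs+x0,ys+max(y0,0)].astype(np.float32));q=atz("wrist",r[0],214,p)[:2]-H
        B=np.array([atz("wrist",b,214,p)[:2] for b in cv2.boxPoints(r)]);print(r,w[lab==k].mean(),"along",q@u,"lat",q@v,"sides",np.hypot(*(B[1]-B[0])),np.hypot(*(B[2]-B[1])))
# tab/lip via side cams
for cam in("scene","side"):
    grab_frame(cam); b=[(np.round(x["box"]),round(x["conf"],2)) for x in spotter.look_for("hanger",cam)][:2]; print(cam,b,"expect lens btm/tab top",proj(cam,[P(34,0,96),P(34,0,214)]))
E
```

```text
time_s: 21.0
ee_pos: [461.6, 196.0, 345.6]
ee_rot: [-180.0, -0.2, 14.7]
force: [-0.2, 1.0, 0.1]
gripper_width: 27.8
time_s: 21.5
ee_pos: [396.0, 170.8, 343.9]
ee_rot: [-180.0, -0.1, 14.7]
force: [0.0, 0.0, -0.8]
gripper_width: 27.2
hook [(array([256.,  57., 140.,  42.]), 0.63)]
hanger [(array([290.,  41.,  54.,  70.]), 0.56)]
expected tab centre [313.5  69.8]
((310.9999694824219, 68.99999237060547), (51.99999237060547, 11.999998092651367), 90.0) 203.573268921095 along 32.2897212292176 lat 0.5233573725626526 sides 7.981227975693961 32.84021924409149
((292.0, 80.5), (18.0, 5.0), 0.0) 160.73417721518987 along 19.300873650833722 lat -6.821017249249017 sides 3.1780497164141606 12.200409829181943
scene [(array([363., 247.,  22.,  57.]), 0.65)] expect lens btm/tab top [[371.7 294.9]
 [374.6 248.8]]
side [(array([260., 179.,  21.,  50.]), 0.87), (array([461., 337.,  24.,  36.]), 0.42)] expect lens btm/tab top [[269.  223. ]
 [267.1 177.1]]
```

Run:
```python
from h import *
p=np.load("p5.npy",allow_pickle=True).item();p3=np.load("p3.npy",allow_pickle=True).item()
a=proj("wrist",[[512.8,151.3,188]],p3)[0];b=proj("wrist",[[512.8,151.3,188]],p)[0];print(a,b)
A=cv2.imread("pics/w3.png",0);B=cv2.imread("pics/w5.png",0)
t=A[int(a[1])-12:int(a[1])+13,int(a[0])-12:int(a[0])+13];bx,by=int(b[0])-22,int(b[1])-22
r=cv2.matchTemplate(B[by:by+45,bx:bx+45],t,cv2.TM_CCOEFF_NORMED);_,m,_,l=cv2.minMaxLoc(r)
q=np.array([bx+l[0]+12,by+l[1]+12])+a%1;print(m,q,atz("wrist",q,188,p))
g=grab_frame("wrist");print("motion",np.abs(g[:,:,0].astype(int)-cv2.imread("pics/w5.png")[:,:,2])[30:130,240:420].max(),env.state()["force"])
```

```text
[386.4  62.1] [390.4  74. ]
0.7485252618789673 [390.4  74.1] [512.7 151.3 188. ]
motion 101 [-0.89963556  0.22608113  0.34708611]
```

The lip hasn't moved. The frame difference could be settling of the arm or a swaying hanger, so I check that before handing in.

```bash
python3 -m jog '0 0 0 0 0 0 0.3; 0 0 0 0 0 0 0.3; 0 0 0 0 0 0 0.3; 0 0 0 0 0 0 0.3; 0 0 0 0 0 0 0.3'
python3 - <<'E'
from h import *
for c,(y,x) in dict(wrist=((40,120),(250,350)),side=((170,235),(250,290))).items():
    f=[]
    for i in range(4): f.append(cv2.cvtColor(grab_frame(c)[y[0]:y[1],x[0]:x[1]],cv2.COLOR_RGB2GRAY).astype(np.float32))
    print(c,[np.round(cv2.phaseCorrelate(f[0],k)[0],2) for k in f[1:]])
p=camera_params("wrist");g=cv2.cvtColor(grab_frame("wrist"),cv2.COLOR_RGB2GRAY);w=g[30:110,284:343]
m=(w>185).astype(np.uint8);n,lab,st,_=cv2.connectedComponentsWithStats(m);k=1+st[1:,4].argmax();ys,xs=np.where(lab==k)
r=cv2.minAreaRect(np.c_[xs+284,ys+30].astype(np.float32));q=atz("wrist",r[0],214,p)[:2]-np.array([490,238.3]);a=np.radians(-75.3)
print(r,"along",q@[np.cos(a),np.sin(a)],"lat",q@[-np.sin(a),np.cos(a)])
E
```

```text
time_s: 22.52
ee_pos: [395.2, 170.5, 343.3]
ee_rot: [180.0, -0.0, 14.7]
force: [-0.5, 0.1, 0.4]
gripper_width: 27.4
wrist [array([ 0.01, -0.04]), array([0.01, 0.02]), array([0.01, 0.01])]
side [array([0.08, 0.01]), array([ 0.06, -0.01]), array([ 0.08, -0.03])]
((311.0, 67.0), (52.0, 10.0), 90.0) along 32.43719959341214 lat 0.6914351286593376
```

At rest and in place, so I hand the job in.

```bash
python3 -c "
from workcell import env
print(env.job_done())"
```

```text
the job is handed in; nothing more can be done
None
```

I swung the hook out to its stop and hung the lens hanger on it against the flange. I then released it and handed the job in at about 23 s. `job_done` gives no verdict.

- **Hook:** I pushed it with shut fingers from behind the lip. At the stop the force rose to about 12 N and held with no further movement. After hanging, the lip was within 0.2 mm of where I had measured it before.
- **Hanger:** I passed it over the lip without noticeable contact and let it down onto the bar, with the force peaking at about 11 N. I slid it in and pressed it against the flange with about 8 N, all read at the wrist. I eased off before opening the fingers.
- **Last checks:**
  - The tab stood square, about 0.6 mm off the bar's centre line.
  - The hanger was not moving in the wrist and side cameras.
  - The wrist force was near zero.
- **Disagreements:**
  - The tab measured 32.4 mm from the hinge instead of 34. It stopped there firmly, so I put this down to error in my hinge estimate.
  - One frame comparison suggested movement, but a repeat after the arm had settled showed none.
- **Not checked:** I did not re-measure the other things on the bench at the end. I noticed no contact with them along the way.

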